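Ready the toner flask shaker

TASK

Stand all the tipped-over flasks upright on the floor of the shaker tray, where one flask already stands. When every flask stands on the tray floor, lay the retaining bar over them, flat in the forks of both end posts and roughly centred; only after that start the shaker by pulling its sprung plunger up to its stop for a moment and letting it go back down. Everything must be left so, and the tape, cup and jar stay where they are.

Things in the scene. Friction and masses are not known exactly. Their poses are not given: they have to be found in the camera images.
- tray: fixed aluminium shaker tray, the lane: floor 650 mm long (its y) by 135 mm (its x), top of floor 12 mm above the bench, open ends, low lips along both long sides (12 mm above the floor, 5 mm thick); at each end a dark steel post with a fork on top; origin on the bench under the tray's centre, z up
- tray_floor (a point): centre of the tray's floor, on its upper face; axes as the tray
- fork_left (a point): middle of the seat of the forked post at the tray's +y end, 345 mm from the tray's centre and 120 mm above its floor; the seat is 20 mm long along y, the gap between its two prongs is 34 mm (along x), the prongs stand 28 mm above the seat, 8 mm thick
- fork_right (a point): the same at the tray's -y end
- bar: loose aluminium retaining bar, 740 mm long (its y), 20 mm wide (x), 12 mm thick (z), 0.3 kg, with a black grip 70 mm long, 18 mm wide and 24 mm high standing on the middle of its top (overall 36 mm high); origin at the centre of the underside
- plunger_knob (a point): centre of the round black knob (30 mm across, 22 mm high) on the starter's plunger, which stands upright on a fixed grey box 60 x 80 x 45 mm between the tray and the robot; the knob's top is 85 mm above the bench when down
- plunger (a joint): height of the sprung plunger: 0 down (home), 0.035 m pulled up to its stop; the spring (2.4 N at home, 6.6 N at the stop) draws it back down when let go
- tape_roll: roll of green masking tape lying flat, 90 mm across, 24 mm high, bystander; origin at the centre of its underside
- mixing_cup: open grey mixing cup 84 mm across, 100 mm high, bystander; origin at the centre of its underside
- jar: closed jar 70 mm across, 80 mm high, bystander; origin at the centre of its underside
- tipped1: square white plastic flask, 48 x 48 mm body 76 mm tall with a round black cap 27 mm across, 20 mm tall (96 mm overall), 0.2 kg, centre of mass 20 mm above its underside; origin on its axis 48 mm above the underside, z from base to cap, x and y square to the sides; lies on its side across the tray at the start, cap towards or away from the robot; three or four such are present
- tipped2: square white plastic flask, 48 x 48 mm body 76 mm tall with a round black cap 27 mm across, 20 mm tall (96 mm overall), 0.2 kg, centre of mass 20 mm above its underside; origin on its axis 48 mm above the underside, z from base to cap, x and y square to the sides; lies on its side across the tray at the start, cap towards or away from the robot; three or four such are present
- tipped3: square white plastic flask, 48 x 48 mm body 76 mm tall with a round black cap 27 mm across, 20 mm tall (96 mm overall), 0.2 kg, centre of mass 20 mm above its underside; origin on its axis 48 mm above the underside, z from base to cap, x and y square to the sides; lies on its side across the tray at the start, cap towards or away from the robot; three or four such are present
- tipped4: square white plastic flask, 48 x 48 mm body 76 mm tall with a round black cap 27 mm across, 20 mm tall (96 mm overall), 0.2 kg, centre of mass 20 mm above its underside; origin on its axis 48 mm above the underside, z from base to cap, x and y square to the sides; lies on its side across the tray at the start, cap towards or away from the robot; three or four such are present
- standing: square white plastic flask, 48 x 48 mm body 76 mm tall with a round black cap 27 mm across, 20 mm tall (96 mm overall), 0.2 kg, centre of mass 20 mm above its underside; origin on its axis 48 mm above the underside, z from base to cap, x and y square to the sides; already stands upright in the tray at the start

How it is judged:
By the outcome, as a careful person would: the job done as asked, in the order asked, and still so for the second after the job is handed in, with the robot touching nothing.
Of tipped1, tipped2, tipped3, tipped4 only 3 to 4 are there at a start; the rules pass over those that are not, and their reading is None.
At some moment in a run one of tipped1, tipped2, tipped3, tipped4 may be knocked a few centimetres aside while the robot is not near it.
Once in a run the grip may slacken for a moment while it holds something.
It also fails if it takes over 210 s, if anything falls off the work surface, if the arm or the gripper's body presses on something with over 40 N, if the wrist force passes 120 N, or if a joint passes its speed limit or range.

ROBOT

A 7-joint arm with a two-finger parallel gripper is mounted at the origin on the work surface. World frame = base frame: x ahead of the robot, y to its left, z up, the work surface at z = 0. Lengths are in m, angles in rad, forces in N, time in s.
With the tool pointing down it reaches from about 0.35 to 0.9 m from the base axis. Payload 19.9 kg.
Tool frame: the origin (TCP) lies between the finger pads; the fingertips stand 19 mm ahead of it and the grasp point (between the pads) is the TCP; z points along the fingers, y is the direction in which the jaws open and shut (so a half turn about z gives the same grasp; the last joint's range is limited). The gripper opens to 94 mm and grips with 3 to 60 N. Pads are 16 mm wide; open, the fingers measure 119 mm over their backs; the gripper's body (75 mm by 177 mm) begins 78 mm behind the grasp point.
Start: joints at [-1.177, 0.417, -0.01, 1.614, 0.005, 1.111, -0.053], TCP at [0.264, 0.567, 0.224] pointing down, gripper open.
Joint ranges: [-2.81, 2.81], [-0.39, 2.02], [-1.27, 1.25], [0.06, 2.57], [-1.19, 4.33], [0.19, 2], [-2.82, 2.82]. Speed limits (rad/s): [1.89, 1.89, 2.39, 2.39, 3.01, 3.01, 3.01].

INTERFACE

Orientations are given as a 3x3 rotation matrix whose columns are the frame's x, y, z axes.
In Python, from rig import robot gives the robot as it stands. Calls block until the motion is done:
- robot.move_ptp(position, orientation): joint-space move of the TCP to a pose.
- robot.move_linear(position, velocity=0.15, frame=None, threshold=None): straight line of the TCP; frame=None keeps the orientation; velocity is the mean speed in m/s. With threshold (N) it stops when the force on the tool has changed by that much, and returns True; else False.
- robot.goto_joints(angles): joint-space move.
- robot.gripper_to(opening): finger opening in m; the grip force is fixed at half the most; returns when the fingers have stopped.
- robot.pause(seconds).
- robot.ik(position, orientation): joint angles nearest the present ones, or None.
- robot.get_state(): the state.
- robot.grab_frame(name): name is "side" or "top"; returns the picture (400x640x3 uint8, red, green, blue); there is no depth.
- robot.camera_info(name): a dict with "fx", "fy", "cx", "cy" (pixels), "rvec" (rotation vector, rad) and "tvec" (3), from world to camera coordinates, as OpenCV has them. Camera axes: x right, y down, z forward; pixel columns grow to the right and rows downward; lengths in m; the calibration is good to about 2 mm. A picture is of the moment at which its call begins. camera_info takes no time and is no camera call.
A pose or a line that the arm cannot do raises robot.PlanningError and nothing moves.
- robot.sign_off(): hands the job in, once; it reports no verdict.
The state is a dict: "time": time; "qpos": joint angles; "joint_vel": joint speeds; "effort": joint torques, N m; "ee_pos": TCP position; "tool_rot": TCP orientation; "force": force on the tool from outside, world axes, zero at the start; "moment": the same for the moment, N m; "opening": finger opening in m.
Only numpy, scipy, OpenCV 4.12 (cv2) and the standard library are available. Lean on these libraries where they do the work, as an engineer would, in place of code of your own. Each camera call takes 0.05 s, during which the arm holds its last target.

## Working session

There is one attempt and no reset: what is moved stays moved. The work goes in short steps, each a Python script; the robot and the scene stay as the last script left them, time stands still between calls to the robot, and variables do not carry over. Pictures are saved under pics/ and viewed, and the job is handed in when it is done.

```bash
ls; mkdir -p pics; python3 - <<'E'
from rig import robot
import cv2
for n in("top","side"):
    cv2.imwrite(f"pics/{n}0.png",robot.grab_frame(n)[:,:,::-1]); c=robot.camera_info(n); print(n,c)
    R=cv2.Rodrigues(__import__('numpy').array(c['rvec']))[0]; print(-R.T@c['tvec'])
s=robot.get_state();print(s)
E
```

```text
pics
top {'fx': 372.87434630220685, 'fy': 372.87434630220685, 'cx': 326.0202473553509, 'cy': 190.97672925514135, 'rvec': array([ 2.02258426, -2.20059272,  0.2381256 ]), 'tvec': array([0.03307112, 0.534897  , 1.11478633])}
[0.28802858 0.01102065 1.20286123]
side {'fx': 368.88552195766175, 'fy': 368.88552195766175, 'cx': 316.6184437418265, 'cy': 200.6803601176384, 'rvec': array([ 2.33782481, -0.55851907,  0.19721101]), 'tvec': array([-0.47106647,  0.25803198,  0.95621351])}
[ 0.22855807 -0.62857041  0.86918861]
{'time': 0.1, 'qpos': array([-1.17650683,  0.41787972, -0.01030234,  1.61411579,  0.00468264,
        1.11071746, -0.0530095 ]), 'joint_vel': array([ 9.69068441e-05, -2.25712487e-03, -5.16904454e-04, -1.96455931e-04,
        9.38150923e-04, -1.09893938e-03,  1.33940846e-04]), 'effort': array([ 2.21386297e-03, -8.52581334e+01,  6.40570801e-01, -4.26695967e+01,
       -4.87794389e-02,  1.64378149e-02,  1.29809609e-04]), 'ee_pos': array([0.26369618, 0.56628769, 0.22390865]), 'tool_rot': array([[-9.06532927e-01,  4.22134925e-01, -3.97810874e-04],
       [ 4.22135106e-01,  9.06532354e-01, -1.02163864e-03],
       [-7.06409210e-05, -1.09407900e-03, -9.99999399e-01]]), 'force': array([-0.17694053,  1.10201771,  0.35712793]), 'moment': array([ 0.02353972, -0.0364241 , -0.05040043]), 'opening': 0.09405846132618241}
```

View pics/top0.png

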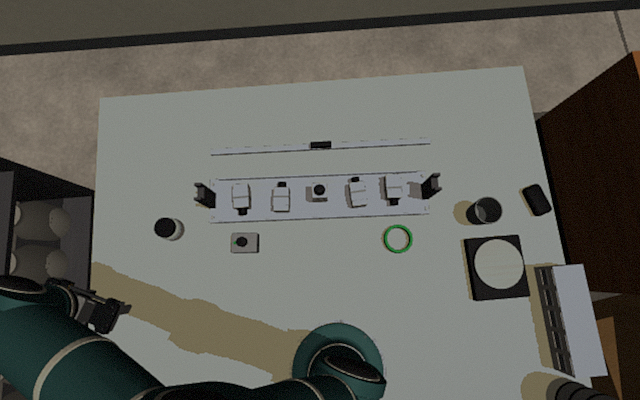

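View pics/side0.png

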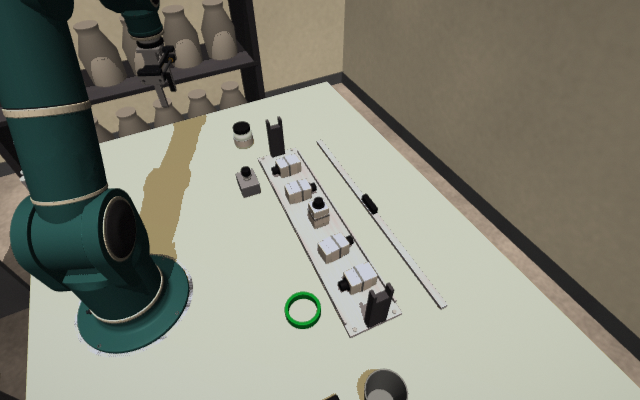

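```bash
cat > h.py <<'E'
import numpy as np, cv2
from rig import robot
def snap(tag,n="top",crop=None,s=1):
    im=robot.grab_frame(n)[:,:,::-1].copy()
    o=im
    if crop: x0,y0,x1,y1=crop; o=im[y0:y1,x0:x1]
    cv2.imwrite(f"pics/{tag}.png",cv2.resize(o,None,fx=s,fy=s,interpolation=cv2.INTER_CUBIC))
    return im
def cam(n):
    c=robot.camera_info(n);K=np.array([[c['fx'],0,c['cx']],[0,c['fy'],c['cy']],[0,0,1]])
    R=cv2.Rodrigues(np.array(c['rvec']))[0];return K,R,np.array(c['tvec'])
def ray(n,uv,z):
    K,R,t=cam(n);o=-R.T@t;d=R.T@np.linalg.inv(K)@np.array([uv[0],uv[1],1.]);return o+d*(z-o[2])/d[2]
def proj(n,p):
    K,R,t=cam(n);q=K@(R@np.asarray(p,float)+t);return q[:2]/q[2]
E
python3 - <<'E'
from h import *
snap("topz","top",(180,130,450,260),2.9);snap("sidez","side",(220,110,460,350),2.4)
E
```

```text
(no output)
```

View pics/topz.png

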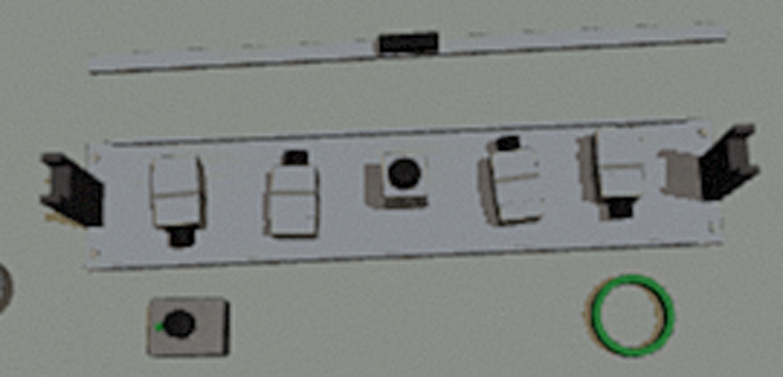

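View pics/sidez.png

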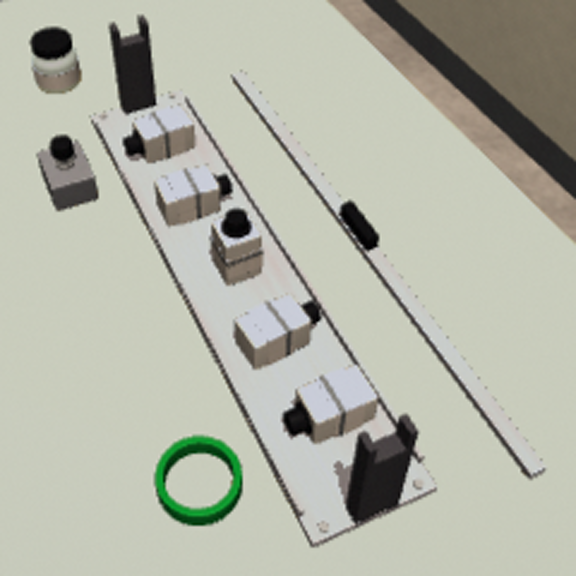

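```bash
cat >> h.py <<'E'
def blobs(mask,amin=15):
    n,l,st,c=cv2.connectedComponentsWithStats(mask.astype(np.uint8),connectivity=8)
    return [(c[i].round(1),st[i].tolist(),cv2.minAreaRect(np.argwhere(l==i)[:,::-1].astype(np.float32))) for i in range(1,n) if st[i][4]>=amin]
E
python3 - <<'E'
from h import *
im=robot.grab_frame("top")[:,:,::-1].astype(int)
print(im[195,262],im[190,242],im[200,242],im[110,300],im[150,250],im[143,320])
g=im.mean(2)
roi=np.zeros(g.shape,bool);roi[130:260,180:450]=1
print("dark");[print(c,s,[np.round(x,1) for x in r]) for c,s,r in blobs((g<50)&roi,8)]
for th in (165,175,185):
    print("bright",th);[print(c,s,[np.round(x,1) for x in r]) for c,s,r in blobs((im.min(2)>th)&roi,15)]
E
```

```text
[145 144 138] [146 141 136] [147 143 140] [134 138 134] [142 142 136] [13 13 18]
dark
[321.  144.7] [311, 141, 20, 8, 130] [array([320.5, 144.5]), array([ 7., 19.]), np.float64(90.0)]
[428.6 187.6] [421, 174, 20, 25, 260] [array([430.3, 186. ]), array([23.6, 19.1]), np.float64(85.6)]
[354.8 179. ] [351, 177, 8, 5, 33] [array([354.5, 179. ]), array([4., 7.]), np.float64(90.0)]
[390.2 196.5] [384, 177, 16, 28, 102] [array([387.9, 192.3]), array([29.5, 11.4]), np.float64(54.5)]
[281.6 184.1] [278, 182, 8, 5, 39] [array([281.5, 184. ]), array([4., 7.]), np.float64(90.0)]
[206.4 196.8] [194, 184, 22, 24, 274] [array([204.6, 195.5]), array([20.8, 22.5]), np.float64(3.8)]
[318.9 189.5] [314, 185, 11, 10, 86] [array([319. , 189.5]), array([ 9., 10.]), np.float64(90.0)]
[249.3 200. ] [249, 195, 2, 12, 16] [array([249.5, 200.5]), array([11.,  1.]), np.float64(90.0)]
[317.1 200. ] [313, 198, 9, 4, 21] [array([317. , 199.5]), array([3., 8.]), np.float64(90.0)]
[324.2 198.9] [322, 198, 5, 3, 12] [array([324., 199.]), array([2., 4.]), np.float64(90.0)]
[242.5 210.4] [236, 207, 14, 8, 67] [array([242.8, 210.7]), array([ 7. , 12.9]), np.float64(83.7)]
[281.5 211. ] [275, 211, 14, 1, 14] [array([281.5, 211. ]), array([13.,  0.]), np.float64(180.0)]
[405.8 234.9] [397, 227, 13, 21, 35] [array([405. , 235.4]), array([21.9,  7.7]), np.float64(65.8)]
[386.2 242. ] [384, 231, 10, 21, 25] [array([386.9, 241.9]), array([21.2,  5.5]), np.float64(70.7)]
[257.6 243.7] [257, 234, 2, 18, 30] [array([257.5, 242.5]), array([17.,  1.]), np.float64(90.0)]
[241.2 241.4] [235, 237, 12, 10, 85] [array([241.3, 241.3]), array([9.2, 9.9]), np.float64(45.0)]
bright 165
bright 175
bright 185
```

```bash
python3 - <<'E'
from h import *
P=lambda a,b:((a+.5)/2.9-.5+180,(b+.5)/2.9-.5+130)
S=lambda a,b:((a+.5)/2.4-.5+220,(b+.5)/2.4-.5+110)
r=lambda p,z,n="top":ray(n,p,z).round(4)[:2]
print("tray corners(lip top z.024)",[r(P(*q),.024) for q in((88,147),(86,269),(703,121),(720,242))])
print("bar ends",[r(P(*q),.0) for q in((90,73),(727,40))], [r(P(*q),.012) for q in((89,60),(726,29))],"grip",r(P(408,42),.036))
print("jar.. knob",r((241.3,241.3),.085))
print("side tray corners", [r(S(*q),.012,"side") for q in((95,118),(313,545),(436,488),(185,97))])
print("standing cap",r((319,189.5),.108))
for k,pts in dict(F1=[(152,157),(200,155),(155,230),(205,225)],F2=[(270,165),(317,165),(270,237),(318,237)],F3=[(492,152),(535,148),(500,223),(541,218)],F4=[(597,133),(640,130),(601,197),(646,195)]).items():
    print(k,[r(P(*q),.06) for q in pts])
print("caps z36",[r(P(*q),.036) for q in((181,238),(295,157),(508,143),(621,208))])
# side-view knob top
print("knob side",r(S(61,148),.074,"side"),"cap standing side",r(S(236,217),.108,"side"))
print("bar side ends",[r(S(*q),.012,"side") for q in((238,72),(537,470))],"grip",r(S(359,213),.036,"side"))
E
```

```text
tray corners(lip top z.024) [array([0.6099, 0.3604]), array([0.4723, 0.3651]), array([ 0.582 , -0.3317]), array([ 0.4435, -0.3312])]
bar ends [array([0.705 , 0.3635]), array([ 0.683 , -0.3803])] [array([0.7166, 0.3609]), array([ 0.6925, -0.3772])] grip [ 0.6991 -0.0072]
jar.. knob [0.3981 0.253 ]
side tray corners [array([0.4801, 0.3629]), array([ 0.4456, -0.3396]), array([ 0.5877, -0.3451]), array([0.6184, 0.3452])]
standing cap [0.5311 0.0096]
F1 [array([0.583 , 0.2807]), array([0.5809, 0.2287]), array([0.5025, 0.28  ]), array([0.5034, 0.2265])]
F2 [array([0.5634, 0.1536]), array([0.5591, 0.1028]), array([0.4845, 0.1579]), array([0.4802, 0.1068])]
F3 [array([ 0.5576, -0.0877]), array([ 0.5582, -0.1347]), array([ 0.479 , -0.0886]), array([ 0.4807, -0.133 ])]
F4 [array([ 0.5693, -0.204 ]), array([ 0.5687, -0.2512]), array([ 0.4981, -0.1999]), array([ 0.4962, -0.2485])]
caps z36 [array([0.4957, 0.2577]), array([0.5759, 0.1285]), array([ 0.5721, -0.1085]), array([ 0.4885, -0.2247])]
knob side [0.4004 0.2549] cap standing side [0.5369 0.0079]
bar side ends [array([0.7169, 0.3623]), array([ 0.6925, -0.3761])] grip [0.7097 0.0017]
```

```bash
cat >> h.py <<'E'
def tool(th,psi=0,flip=False):
    z=np.array([np.sin(th)*np.cos(psi),np.sin(th)*np.sin(psi),-np.cos(th)])
    y=np.array([-np.sin(psi),np.cos(psi),0])*(-1 if flip else 1)
    return np.column_stack([np.cross(y,z),y,z])
def xc(y): return 0.531+0.0413*(y-0.01)
E
python3 - <<'E'
from h import *
d=np.radians
for y in (.254,.13,-.111,-.226):
  for fl in (0,1):
    for th in (-50,-40,-30,0,30,45,60,90):
      o=[]
      for z in (.04,.07,.2):
        q=robot.ik([xc(y),y,z],tool(d(th),0,fl)); o.append(None if q is None else np.round(q,1).tolist())
      print(y,fl,th,o)
E
```

```text
0.254 0 -50 [[-0.4, 1.1, 0.0, 1.1, -0.3, 1.8, 1.3], [-0.4, 1.0, 0.0, 1.1, -0.3, 1.8, 1.3], [-0.4, 0.9, 0.0, 1.1, -0.3, 2.0, 1.2]]
0.254 0 -40 [[-0.4, 1.0, 0.0, 1.3, -0.2, 1.6, 1.3], [-0.4, 0.9, 0.0, 1.3, -0.3, 1.6, 1.3], [-0.4, 0.8, 0.1, 1.2, -0.3, 1.8, 1.3]]
0.254 0 -30 [[-0.4, 0.9, 0.0, 1.4, -0.2, 1.4, 1.3], [-0.4, 0.8, 0.0, 1.4, -0.2, 1.4, 1.3], [-0.4, 0.7, 0.1, 1.3, -0.2, 1.6, 1.2]]
0.254 0 0 [[-0.5, 0.6, 0.0, 1.8, -0.0, 0.7, 1.1], [-0.5, 0.6, 0.1, 1.8, -0.0, 0.8, 1.1], [-0.6, 0.4, 0.1, 1.7, -0.0, 1.0, 1.1]]
0.254 0 30 [[-0.8, 0.5, 0.2, 2.2, 1.3, 0.2, -0.4], [-1.0, 0.5, 0.4, 2.2, 0.9, 0.2, 0.0], [-0.9, 0.2, 0.2, 2.1, 0.6, 0.5, 0.5]]
0.254 0 45 [[-1.1, 0.6, 0.3, 2.3, 2.3, 0.5, -1.4], [-1.2, 0.6, 0.5, 2.3, 2.2, 0.4, -1.4], [-1.1, 0.2, 0.4, 2.2, 1.4, 0.4, -0.4]]
0.254 0 60 [[-1.2, 0.8, 0.4, 2.4, 2.3, 0.8, -1.8], [-1.2, 0.7, 0.4, 2.4, 2.3, 0.8, -1.7], [-1.2, 0.3, 0.5, 2.4, 2.0, 0.7, -1.1]]
0.254 0 90 [[-1.4, 1.3, 0.4, 2.3, 2.0, 1.3, -2.1], [-1.4, 1.2, 0.5, 2.3, 2.0, 1.3, -2.0], [-1.4, 0.8, 0.5, 2.4, 2.1, 1.3, -1.8]]
0.254 1 -50 [[-0.6, 1.2, 0.6, 1.1, -0.7, 1.9, -1.6], [-0.7, 1.1, 0.6
[... 6302 characters left out ...]
1.4, -0.9], [-0.2, 0.9, 0.7, 1.5, -0.3, 1.4, -0.9], [-0.3, 0.8, 0.9, 1.4, -0.3, 1.6, -0.9]]
-0.226 1 0 [[-0.3, 0.7, 0.8, 1.9, -0.7, 0.8, -0.6], [-0.4, 0.8, 1.0, 1.9, -0.8, 0.9, -0.6], [-0.4, 0.5, 1.0, 1.8, -0.5, 1.1, -0.8]]
-0.226 1 30 [[1.2, 0.7, -0.9, 2.2, 1.6, 0.2, -2.5], [1.3, 0.6, -0.9, 2.2, 1.2, 0.2, -2.2], [-0.3, 0.2, 0.9, 2.2, -0.9, 0.5, -0.3]]
-0.226 1 45 [[1.4, 0.8, -0.9, 2.3, 3.0, 0.3, 2.5], [1.4, 0.7, -0.9, 2.3, 3.1, 0.3, 2.3], None]
-0.226 1 60 [[1.5, 1.0, -0.9, 2.4, 3.4, 0.6, 2.4], [1.6, 1.1, -1.1, 2.4, 3.2, 0.5, 2.7], [1.6, 0.5, -1.1, 2.4, 3.8, 0.4, 1.6]]
-0.226 1 90 [[0.5, 1.2, 0.2, 2.3, 3.8, 2.0, 1.7], [0.5, 1.1, 0.2, 2.4, 3.8, 1.9, 1.6], [0.1, 0.9, 0.7, 2.5, 3.6, 2.0, 1.2]]
```

```bash
cat >> h.py <<'E'
d=np.radians
LIM=np.array([1.89,1.89,2.39,2.39,3.01,3.01,3.01])
def st(): 
    s=robot.get_state(); return s
def go(p,R,maxd=None):
    q=robot.ik(p,R)
    if q is None: raise robot.PlanningError("no ik")
    dq=np.abs(np.array(q)-st()['qpos'])
    if maxd and dq.max()>maxd: raise RuntimeError(f"jump {dq.round(2)}")
    robot.goto_joints(q)
def say(m):
    s=st();print(m,"t%.1f"%s['time'],s['ee_pos'].round(4),"op %.4f"%s['opening'],"F",s['force'].round(1),"q",s['qpos'].round(2))
E
python3 - <<'E'
from h import *
R=tool(d(-42),-.05)
x,y=.534,.130
go([x+.0,y,.25],R);say("above")
robot.gripper_to(.080)
robot.move_linear([x,y,.10],.2);robot.move_linear([x,y,.044],.08,threshold=8);say("down")
robot.gripper_to(.03);say("grip")
robot.move_linear([x,y,.27],.15);say("up")
for th in(35,48,55,60):
  for z in(.2,.27):
    q=robot.ik([xc(y),y,z],tool(d(th),-.04));print(th,z,None if q is None else q.round(2))
snap("g2");snap("g2s","side")
E
```

```text
above t2.1 [0.5337 0.1312 0.2501] op 0.0938 F [-0.2 -0.3 -0.4] q [-0.28  0.7   0.14  1.29 -0.23  1.88  1.39]
down t4.3 [0.5342 0.13   0.0443] op 0.0799 F [ 0.5  0.3 -0.1] q [-0.27  0.93  0.12  1.37 -0.24  1.57  1.45]
grip t4.9 [0.534  0.1301 0.0441] op 0.0483 F [0.6 0.3 2.2] q [-0.27  0.93  0.12  1.37 -0.24  1.57  1.45]
up t6.6 [0.5338 0.13   0.2693] op 0.0481 F [-0.2 -0.6 -2.7] q [-0.28  0.69  0.14  1.27 -0.23  1.91  1.38]
35 0.2 [-0.49  0.09  0.04  2.26  0.87  0.35  0.32]
35 0.27 [-0.45 -0.02 -0.    2.18  0.6   0.5   0.62]
48 0.2 [-0.41  0.11 -0.11  2.4   1.83  0.44 -0.68]
48 0.27 [ 0.11 -0.03 -0.61  2.32  1.34  0.39 -0.15]
55 0.2 [ 0.04  0.19 -0.63  2.45  2.08  0.67 -0.91]
55 0.27 [ 0.51 -0.   -1.05  2.38  1.79  0.48 -0.61]
60 0.2 [ 0.4   0.37 -1.08  2.48  2.16  0.96 -0.89]
60 0.27 [-0.07  0.02 -0.52  2.44  1.99  0.6  -0.83]
```

```bash
python3 - <<'E'
from h import *
y=.130
for th in (-10,20,48):
    go([xc(y),y,.22],tool(d(th),-.045));say(th)
snap("g2b");snap("g2sb","side",(220,60,460,300),2.4)
E
```

```text
-10 t7.4 [0.536  0.13   0.2203] op 0.0476 F [ 0.7 -0.9 -2.8] q [-0.39  0.39  0.17  1.68 -0.12  1.25  1.34]
20 t8.0 [0.5367 0.1298 0.22  ] op 0.0478 F [ 0.1  0.2 -0.7] q [-0.56  0.13  0.2   2.06  0.19  0.64  1.03]
48 t9.5 [0.5366 0.1296 0.2201] op 0.0478 F [-0.7 -0.6 -2.6] q [-0.35  0.07 -0.18  2.38  1.69  0.43 -0.53]
```

View pics/g2sb.png

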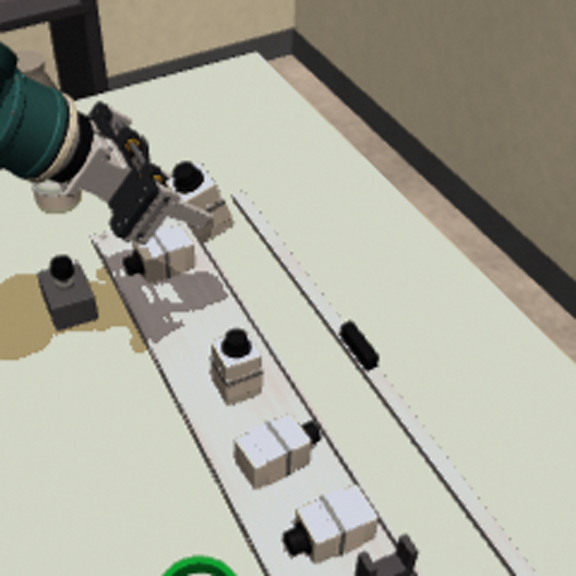

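```bash
cat >> h.py <<'E'
def place(x,y,th,zexp=.062,op=.07):
    robot.move_linear([x,y,zexp+.02],.15)
    hit=robot.move_linear([x,y,zexp-.012],.03,threshold=5);say(f"contact {hit}")
    robot.gripper_to(op)
    R=st()['tool_rot'];p=st()['ee_pos']
    robot.move_linear(p-R[:,2]*.10+np.array([0,0,.01]),.15)
    p=st()['ee_pos'];robot.move_linear([p[0],p[1],max(p[2],.24)],.25);say("clear")
E
python3 - <<'E'
from h import *
y=.130
robot.move_linear([xc(y)-.008,y,.15],.15)
place(xc(y)-.008,y,48)
snap("p2","top",(180,130,450,260),2.9);snap("p2s","side",(220,110,460,350),2.4)
E
```

```text
contact True t11.5 [0.528  0.13   0.0602] op 0.0480 F [-2.1 -0.4  6.4] q [-0.3   0.5  -0.26  2.46  2.36  0.76 -1.26]Traceback (most recent call last):
  File "<stdin>", line 4, in <module>
  File "h.py", line 41, in place
    robot.move_linear(p-R[:,2]*.10+np.array([0,0,.01]),.15)
    ~~~~~~~~~~~~~~~~~^^^^^^^^^^^^^^^^^^^^^^^^^^^^^^^^^^^^^^
rig.PlanningError: the arm cannot follow that straight line within its joint ranges
```

```bash
python3 - <<'E'
s=open('h.py').read()
a=s.index("    R=st()['tool_rot'];p=");b=s.index("    p=st()['ee_pos'];robot.move_linear([p[0],p[1],max")
s=s[:a]+"""    p=st()['ee_pos'];robot.move_linear([p[0],p[1],.12],.1);robot.move_linear([p[0],p[1],.22],.25);say("clear")
"""
open('h.py','w').write(s)
from h import *
p=st()['ee_pos'];robot.move_linear([p[0],p[1],.12],.1);robot.move_linear([p[0],p[1],.22],.25);say("clear")
go([.45,-.0,.35],tool(0,0));say("home")
snap("p2","top",(180,130,450,260),2.9);snap("p2s","side",(220,110,460,350),2.4)
E
```

```text
clear t13.6 [0.5275 0.1297 0.2191] op 0.0698 F [0.2 0.  0.6] q [-0.38  0.05 -0.16  2.4   1.68  0.43 -0.53]
home t15.4 [ 4.498e-01 -1.000e-04  3.494e-01] op 0.0697 F [-0.2  0.3 -0.3] q [-0.54 -0.02  0.46  1.86  0.01  1.3   1.49]
```

View pics/p2s.png

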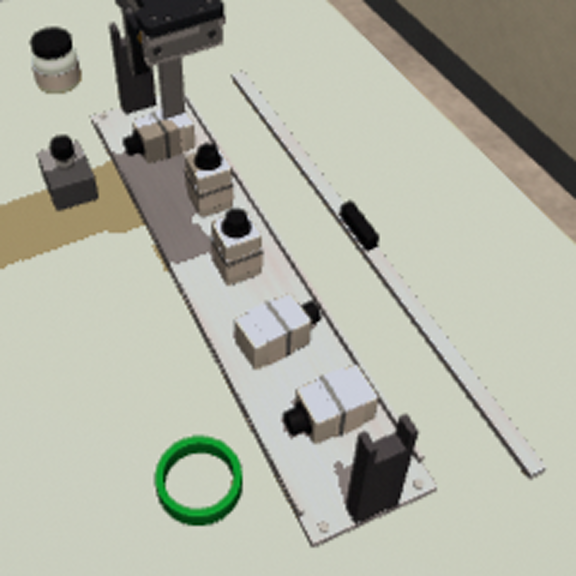

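View pics/p2.png

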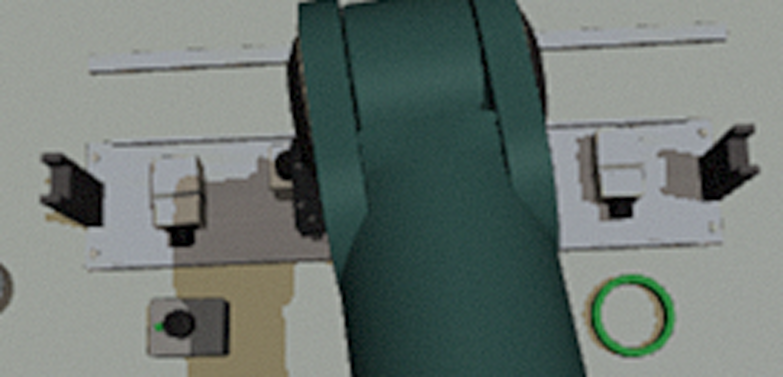

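```bash
python3 - <<'E'
from h import *
x,y=.532,.254; psi=-.02
for th in (0,25,48):
    go([x,y,.24],tool(d(th),psi));say(th)
robot.gripper_to(.080)
robot.move_linear([x,y,.10],.2);print(robot.move_linear([x,y,.044],.08,threshold=8));say("down")
robot.gripper_to(.03);say("grip")
robot.move_linear([x,y,.24],.15);say("up")
for th in (25,0,-25,-42):
    go([x,y,.24],tool(d(th),-.045));say(th)
snap("g1s","side",(220,60,460,300),2.4)
E
```

```text
0 t16.6 [0.5326 0.2525 0.2409] op 0.0699 F [0.2 0.7 0.6] q [-0.71  0.34  0.27  1.7  -0.1   1.11  1.14]
25 t17.1 [0.5321 0.2534 0.2413] op 0.0703 F [ 1.5  1.  -0.4] q [-0.95  0.16  0.35  2.    0.33  0.66  0.71]
48 t18.2 [0.5329 0.2534 0.2404] op 0.0700 F [-0.3 -0.9 -0.2] q [-1.28  0.14  0.53  2.25  1.34  0.51 -0.37]
False
down t20.4 [0.5322 0.2541 0.0446] op 0.0802 F [-0.8 -0.6 -0.1] q [-1.07  0.61  0.32  2.32  2.21  0.55 -1.46]
grip t21.0 [0.5321 0.2543 0.0442] op 0.0484 F [-1.7  1.6  4.1] q [-1.07  0.61  0.31  2.32  2.21  0.55 -1.46]
up t22.4 [0.5318 0.2538 0.2394] op 0.0491 F [-0.5  0.8 -2.5] q [-1.34  0.14  0.59  2.25  1.34  0.5  -0.37]
25 t23.5 [0.5318 0.2536 0.2394] op 0.0487 F [-0.3  0.1 -2.5] q [-1.12  0.18  0.54  2.    0.28  0.65  0.72]
0 t24.0 [0.5322 0.2531 0.2391] op 0.0489 F [ 0.2 -0.2 -1.4] q [-0.86  0.37  0.47  1.7  -0.18  1.12  1.18]
-25 t24.6 [0.5315 0.2542 0.2394] op 0.0487 F [-0.5 -0.2 -0.8] q [-0.68  0.62  0.44  1.4  -0.37  1.6   1.33]
-42 t25.0 [0.5317 0.2544 0.2396] op 0.0484 F [-0.1 -0.9 -1.2] q [-0.58  0.79  0.39  1.21 -0.45  1.91  1.35]
```

View pics/g1s.png

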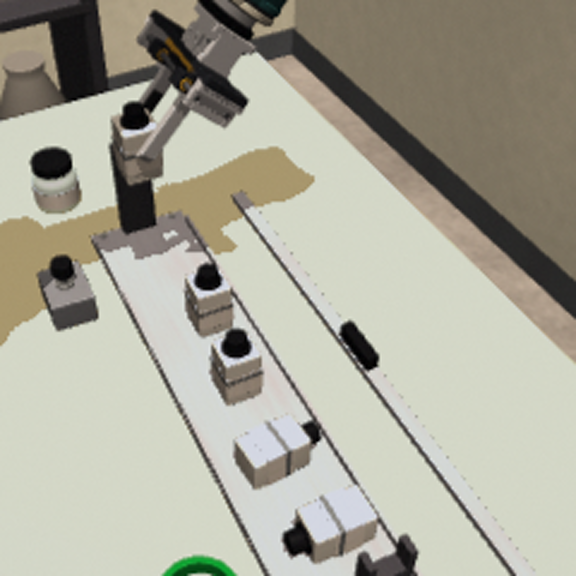

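```bash
python3 - <<'E'
from h import *
y=.235
robot.move_linear([xc(y)+.008,y,.22],.15)
robot.move_linear([xc(y)+.008,y,.12],.15)
place(xc(y)+.008,y,-42)
snap("p1s","side",(220,110,460,350),2.4)
E
```

```text
contact True t27.3 [0.548  0.2355 0.0634] op 0.0479 F [0.8 2.6 2. ] q [-0.53  1.    0.37  1.25 -0.48  1.69  1.45]
clear t29.1 [0.5478 0.2351 0.2201] op 0.0699 F [ 0.5 -0.   0.4] q [-0.54  0.83  0.39  1.19 -0.45  1.9   1.39]
```

View pics/p1s.png

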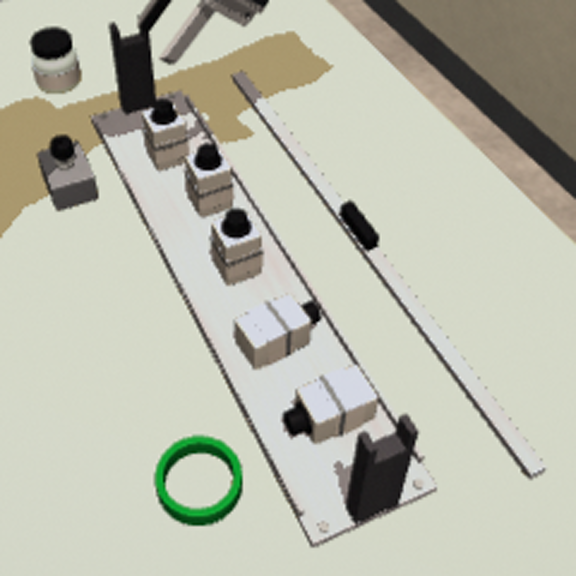

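```bash
python3 - <<'E'
from h import *
x,y=.530,-.111; psi=.02
go([.54,.06,.27],tool(d(-30),0))
go([x,y,.24],tool(d(-30),psi))
robot.gripper_to(.080)
robot.move_linear([x,y,.10],.2);print(robot.move_linear([x,y,.044],.08,threshold=8));say("down")
robot.gripper_to(.03);say("grip")
robot.move_linear([x,y,.26],.15);say("up")
for xx,yy,z in((.53,-.111,.26),(.53,-.111,.2),(.53,0,.22),(.53,.13,.22)):
  for th in (15,35,60):
    q=robot.ik([xx,yy,z],tool(d(th),-.045));print(yy,z,th,None if q is None else q.round(2))
E
```

```text
False
down t32.8 [ 0.5302 -0.1111  0.0443] op 0.0797 F [-0.3 -0.  -0. ] q [-0.2   0.85  0.48  1.56 -0.24  1.33  1.93]
grip t33.4 [ 0.5301 -0.111   0.0441] op 0.0480 F [0.7 1.8 2. ] q [-0.2   0.85  0.48  1.56 -0.24  1.33  1.93]
up t35.0 [ 0.5297 -0.1109  0.2593] op 0.0483 F [-0.5 -0.7 -2.8] q [-0.24  0.61  0.55  1.44 -0.14  1.68  1.91]
-0.111 0.26 15 [-0.4   0.1   0.61  1.99 -0.13  0.81  1.8 ]
-0.111 0.26 35 [-0.44 -0.07  0.62  2.25 -0.13  0.35  1.83]
-0.111 0.26 60 [-0.79 -0.1   1.03  2.53  3.48  0.39 -1.71]
-0.111 0.2 15 [-0.35  0.18  0.58  2.06 -0.23  0.68  1.89]
-0.111 0.2 35 [-0.42  0.06  0.65  2.31 -0.65  0.22  2.34]
-0.111 0.2 60 [ 1.26  0.31 -1.07  2.53  3.15  0.56 -1.26]
0 0.22 15 [-0.59  0.12  0.56  2.06 -0.06  0.71  1.52]
0 0.22 35 [-0.45 -0.01  0.34  2.31  0.38  0.25  1.08]
0 0.22 60 None
0.13 0.22 15 [-0.81  0.16  0.5   2.02  0.02  0.73  1.19]
0.13 0.22 35 [-0.38  0.05 -0.08  2.25  0.79  0.4   0.4 ]
0.13 0.22 60 [-0.41  0.13 -0.21  2.5   2.15  0.71 -1.06]
```

```bash
python3 - <<'E'
from h import *
for th in (0,35,60):
    go([.53,-.111,.26],tool(d(th),-.045));say(th)
x=xc(-.111)-.008
for z in (.2,.15,.1,.07):
    q=robot.ik([x,-.111,z],tool(d(60),-.045));print(z,None if q is None else q.round(2))
try: robot.move_linear([x,-.111,.14],.15);say("lin")
except robot.PlanningError as e: print(e)
snap("g3s","side",(220,110,460,350),2.4)
E
```

```text
0 t35.6 [ 0.5298 -0.1106  0.2601] op 0.0478 F [ 0.3  0.1 -3. ] q [-0.35  0.27  0.59  1.8  -0.16  1.13  1.83]
35 t36.4 [ 0.5308 -0.1111  0.26  ] op 0.0483 F [ 0.8 -0.1 -2.1] q [-0.46 -0.07  0.65  2.24 -0.12  0.36  1.82]
60 t39.5 [ 0.5301 -0.1111  0.2601] op 0.0480 F [-0.5  0.9 -3. ] q [-0.79 -0.1   1.03  2.53  3.47  0.39 -1.71]
0.2 None
0.15 None
0.1 None
0.07 None
the arm cannot follow that straight line within its joint ranges
```

View pics/g3s.png

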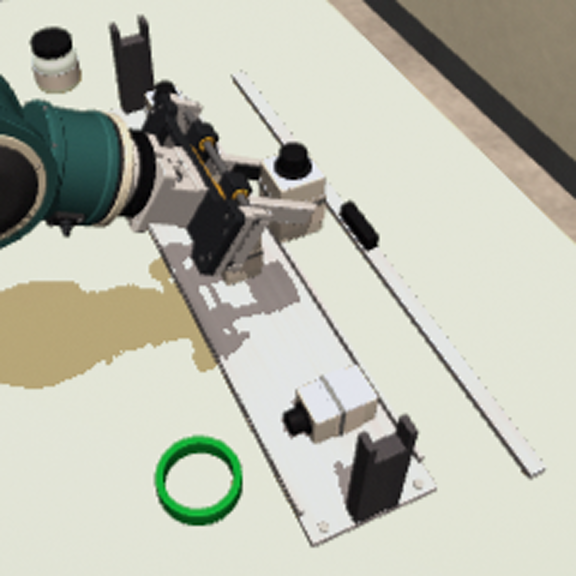

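```bash
python3 - <<'E'
from h import *
for z in (.26,.2,.15,.08):
  for psi in (-.6,-.4,-.2,0,.2):
    for x in (.53,.56,.6):
      q=robot.ik([x,-.111,z],tool(d(60),psi))
      if q is not None: print(z,psi,x,q.round(2))
E
```

```text
0.26 -0.6 0.53 [-0.55  0.04  0.32  2.46  1.81  0.71 -0.83]
0.26 -0.6 0.56 [-0.65  0.1   0.46  2.4   1.83  0.67 -0.84]
0.26 -0.6 0.6 [-0.79  0.19  0.65  2.32  1.85  0.58 -0.87]
0.26 -0.4 0.53 [-0.51 -0.03  0.42  2.52  2.21  0.54 -0.96]
0.26 -0.4 0.56 [-0.64  0.04  0.57  2.46  2.25  0.51 -1.01]
0.26 -0.4 0.6 [-0.77  0.14  0.75  2.38  2.34  0.45 -1.13]
0.26 -0.2 0.53 [-0.59 -0.07  0.68  2.54  2.84  0.41 -1.31]
0.26 -0.2 0.56 [-0.7   0.01  0.81  2.49  2.94  0.4  -1.44]
0.26 -0.2 0.6 [-0.83  0.14  0.98  2.41  3.17  0.39 -1.73]
0.26 0 0.53 [-0.85 -0.11  1.13  2.53  3.66  0.4  -1.83]
0.26 0 0.56 [-0.91  0.06  1.24  2.47  3.85  0.49 -2.1 ]
0.26 0 0.6 [-0.84  0.25  1.2   2.39  3.95  0.59 -2.32]
0.26 0.2 0.53 [-0.05  0.04  0.53  2.46  4.3   0.65 -2.28]
0.26 0.2 0.56 [-0.08  0.1   0.53  2.4   4.27  0.65 -2.29]
0.26 0.2 0.6 [-0.3   0.19  0.74  2.33  4.25  0.69 -2.35]
0.2 -0.6 0.53 [-0.78  0.24  0.59  2.5   2.07  0.68 -1.21]
0.2 -0.6 0.56 [-0.82  0.31  0.68  2.44  2.1   0.61 -1.24]
0.2 -0.6 0.6 [-0.88  0.41  0.79  2.36  2.14  0.52 -1.3 ]
0.2 -0.4 0.53 [-0.68  0.19  0.64  2.57  2.56  0.63 -1.43]
0
[... 1538 characters left out ...]
66 -2.01]
0.08 -0.6 0.6 [-0.93  0.88  0.86  2.36  2.63  0.55 -2.14]
0.08 -0.4 0.53 [-0.41  0.63  0.35  2.57  2.74  0.98 -1.8 ]
0.08 -0.4 0.56 [-0.89  0.93  0.92  2.51  3.04  0.84 -2.4 ]
0.08 -0.4 0.6 [-0.9   0.97  0.96  2.43  3.1   0.77 -2.46]
0.08 -0.2 0.56 [-0.65  0.85  0.83  2.53  3.27  1.07 -2.25]
0.08 -0.2 0.6 [-0.64  0.85  0.82  2.45  3.28  0.99 -2.26]
0.08 0 0.53 [-0.03  0.63  0.35  2.56  3.5   1.13 -1.78]
0.08 0 0.56 [-0.38  0.78  0.73  2.51  3.55  1.2  -2.08]
0.08 0 0.6 [-0.4   0.79  0.73  2.43  3.55  1.12 -2.12]
0.08 0.2 0.53 [-0.22  0.81  0.77  2.51  3.87  1.38 -2.01]
0.08 0.2 0.56 [-0.31  0.86  0.83  2.45  3.85  1.37 -2.11]
0.08 0.2 0.6 [-0.35  0.87  0.84  2.37  3.83  1.31 -2.18]
```

```bash
python3 - <<'E'
from h import *
x,y=.526,-.111
go([x,y,.26],tool(d(60),.12));say("a")
for z in (.2,.14,.1):
    go([x,y,z],tool(d(60),.12),1.0);say(z)
place(x,y,60)
snap("p3s","side",(220,110,460,350),2.4)
E
```

```text
a t40.3 [ 0.5261 -0.1113  0.2601] op 0.0479 F [ 0.3 -0.1 -2.8] q [-0.29 -0.01  0.71  2.49  4.14  0.55 -2.2 ]
0.2 t40.8 [ 0.5261 -0.1107  0.1999] op 0.0478 F [ 0.6  0.4 -2. ] q [-0.25  0.23  0.72  2.54  3.98  0.81 -2.06]
0.14 t41.3 [ 0.5265 -0.111   0.141 ] op 0.0480 F [ 0.4  0.4 -2.4] q [-0.2   0.48  0.68  2.55  3.86  1.06 -1.98]
0.1 t41.6 [ 0.5263 -0.1111  0.101 ] op 0.0475 F [ 0.3  0.1 -2.1] q [-0.16  0.64  0.63  2.55  3.79  1.2  -1.94]
contact True t42.7 [ 0.526  -0.1115  0.0578] op 0.0483 F [ 2.7 -1.3  0.6] q [-0.12  0.79  0.57  2.53  3.71  1.32 -1.9 ]
clear t44.7 [ 0.5257 -0.1107  0.2192] op 0.0700 F [-0.7  0.8 -0.6] q [-0.29  0.15  0.75  2.53  4.03  0.73 -2.1 ]
```

View pics/p3s.png

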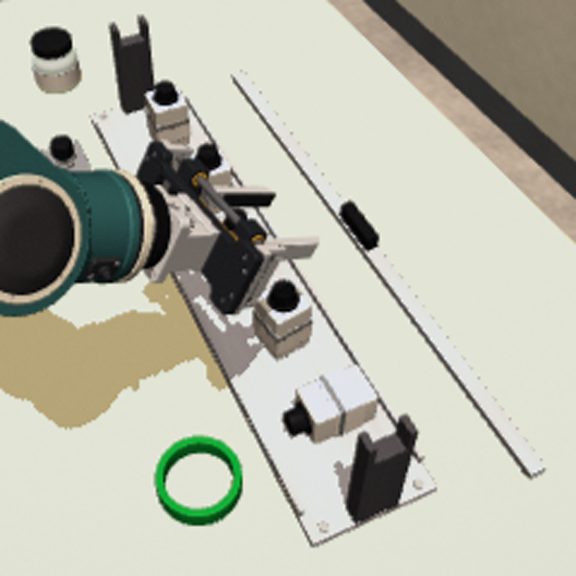

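```bash
python3 - <<'E'
from h import *
x,y=.519,-.226
for th in (50,55,60):
  for z in(.044,.1,.15,.22):
    q=robot.ik([x,y,z],tool(d(th),-.05));print(th,z,None if q is None else q.round(2))
E
```

```text
50 0.044 [-0.12  0.8   0.8   2.42  3.9   1.1  -2.17]
50 0.1 [-0.13  0.58  0.81  2.43  4.03  0.92 -2.21]
50 0.15 [-0.14  0.38  0.8   2.42  4.16  0.74 -2.28]
50 0.22 [ 1.62  0.26 -1.13  2.33  4.33  0.19 -2.28]
55 0.044 [-0.09  0.87  0.77  2.44  3.81  1.26 -2.11]
55 0.1 [-0.1   0.65  0.81  2.46  3.93  1.09 -2.13]
55 0.15 [-0.12  0.45  0.82  2.45  4.04  0.91 -2.18]
55 0.22 [-0.16  0.18  0.81  2.42  4.24  0.64 -2.32]
60 0.044 [-0.04  0.93  0.72  2.46  3.73  1.4  -2.04]
60 0.1 [-0.07  0.73  0.78  2.48  3.84  1.26 -2.07]
60 0.15 [-0.09  0.53  0.81  2.48  3.95  1.08 -2.1 ]
60 0.22 [-0.14  0.24  0.83  2.46  4.11  0.8  -2.19]
```

```bash
python3 - <<'E'
from h import *
x,y=.519,-.226;R=tool(d(55),-.05)
go([x,y,.22],R,1.0)
robot.gripper_to(.080)
go([x,y,.16],R,1.0);go([x,y,.1],R,1.0)
print(robot.move_linear([x,y,.046],.08,threshold=8));say("down")
robot.gripper_to(.03);say("grip")
robot.move_linear([x,y,.10],.1);go([x,y,.16],R,1.0);go([x,y,.22],R,1.0);say("up")
for yy in (-.226,-.1):
 for z in (.22,.28):
  for th in (30,20,0,-35):
    q=robot.ik([.53,yy,z],tool(d(th),-.045));print(yy,z,th,None if q is None else q.round(2))
snap("g4s","side",(220,110,460,350),2.4)
E
```

```text
False
down t47.4 [ 0.5192 -0.2261  0.0467] op 0.0799 F [-0.  -0.2  0.3] q [ 0.    0.79  0.66  2.44  3.81  1.18 -2.02]
grip t48.0 [ 0.5191 -0.2259  0.0461] op 0.0481 F [-2.5  1.5  4. ] q [ 0.    0.79  0.66  2.44  3.81  1.18 -2.02]
up t49.6 [ 0.519  -0.2254  0.2192] op 0.0483 F [ 0.8  0.1 -3.5] q [-0.19  0.19  0.85  2.42  4.25  0.65 -2.33]
-0.226 0.22 30 [ 1.41  0.26 -1.06  2.09  0.1   0.43  1.87]
-0.226 0.22 20 [ 1.33  0.34 -1.07  1.97  0.32  0.68  1.64]
-0.226 0.22 0 [ 1.14  0.56 -1.08  1.72  0.53  1.19  1.45]
-0.226 0.22 -35 [ 0.85  0.95 -1.09  1.28  0.67  1.97  1.31]
-0.226 0.28 30 [ 1.47  0.14 -1.07  2.02 -0.13  0.57  2.05]
-0.226 0.28 20 [ 1.37  0.24 -1.08  1.9   0.16  0.79  1.77]
-0.226 0.28 0 [ 1.15  0.48 -1.08  1.65  0.44  1.28  1.51]
-0.226 0.28 -35 [ 0.77  0.81 -0.91  1.23  0.54  1.99  1.42]
-0.1 0.22 30 [ 1.18  0.12 -1.06  2.19  0.12  0.37  1.58]
-0.1 0.22 20 [ 1.13  0.22 -1.07  2.07  0.29  0.64  1.42]
-0.1 0.22 0 [ 0.97  0.47 -1.08  1.81  0.46  1.14  1.26]
-0.1 0.22 -35 [ 0.72  0.9  -1.09  1.38  0.54  1.89  1.13]
-0.1 0.28 30 [-0.9  -0.15  1.    2.17  0.17  0.53  1.53]
-0.1 0.28 20 [ 1.2   0.1  -1.09  1.99  0.09  0.76  1.59]
-0.1 0.28 0 [ 0.99  0.39 -1.08  1.74  0.36  1.24  1.34]
-0.1 0.28 -35 [ 0.71  0.83 -1.09  1.32  0.49  1.97  1.15]
```

View pics/g4s.png

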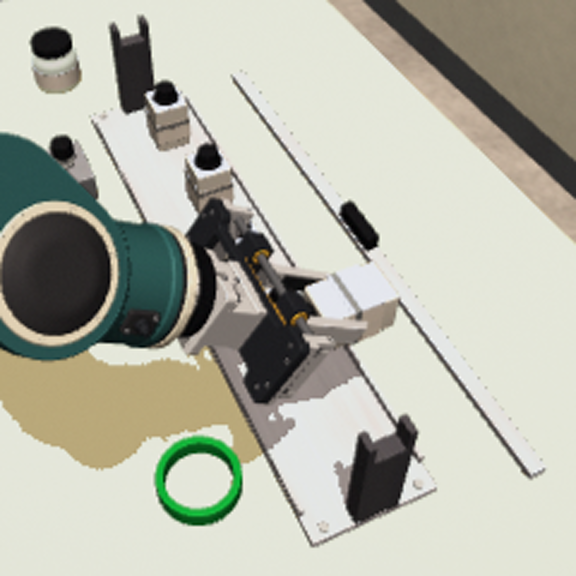

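```bash
python3 - <<'E'
from h import *
go([.53,-.18,.27],tool(d(58),-.0),1.0);say("a")
robot.goto_joints([-.46,-.07,.65,2.24,-.12,.36,1.82]);say("b")
for th in(5,-20,-35):
    go([.54,-.15,.26],tool(d(th),-.045),1.2);say(th)
go([xc(-.226)+.010,-.226,.22],tool(d(-35),-.045),1.);say("pre")
snap("g4t","side",(220,110,460,350),2.4)
E
```

```text
a t50.0 [ 0.5299 -0.1793  0.269 ] op 0.0483 F [-0.3  0.2 -2.7] q [-0.31 -0.    0.82  2.43  4.25  0.49 -2.34]
b t53.8 [ 0.5302 -0.115   0.2599] op 0.0480 F [-0.2  0.6 -2.5] q [-0.46 -0.07  0.65  2.24 -0.12  0.36  1.82]
5 t54.5 [ 0.5397 -0.1501  0.2594] op 0.0480 F [-0.4  0.7 -2.3] q [-0.4   0.27  0.75  1.82 -0.24  1.04  1.96]
-20 t55.1 [ 0.5396 -0.1505  0.2597] op 0.0484 F [-0.1 -0.5 -1.4] q [-0.3   0.57  0.73  1.51 -0.25  1.53  1.99]
-35 t55.4 [ 0.5398 -0.1505  0.2599] op 0.0477 F [-0.7 -1.2 -1.5] q [-0.24  0.74  0.71  1.33 -0.22  1.8   2.  ]
pre t55.9 [ 0.5304 -0.2271  0.2212] op 0.0482 F [-0.3  0.  -2. ] q [-0.13  0.8   0.71  1.33 -0.2   1.73  2.1 ]
```

View pics/g4t.png

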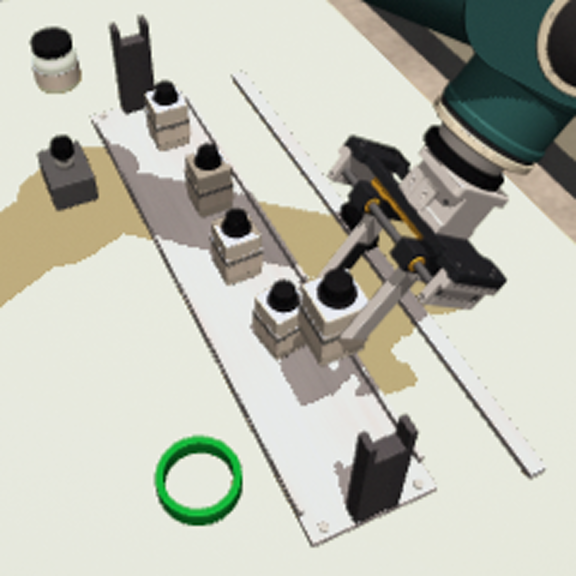

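```bash
python3 - <<'E'
from h import *
x,y=xc(-.226)+.010,-.226
robot.move_linear([x,y,.12],.15)
place(x,y,-35)
go([.40,.25,.40],tool(0,0));robot.goto_joints([-1.177,.417,-.01,1.614,.005,1.111,-.053]);say("home")
snap("p4s","side",(220,110,460,350),2.4);snap("p4","top",(180,130,450,260),2.9)
E
```

```text
contact True t57.7 [ 0.5312 -0.2255  0.0676] op 0.0477 F [0.7 1.8 0.1] q [-0.1   0.96  0.64  1.4  -0.28  1.51  2.09]
clear t59.5 [ 0.531  -0.2256  0.22  ] op 0.0700 F [-0.5 -0.3 -1.1] q [-0.13  0.8   0.71  1.33 -0.2   1.73  2.1 ]
home t62.9 [0.2648 0.5659 0.2251] op 0.0698 F [0.8 0.9 0.2] q [-1.18  0.42 -0.01  1.61  0.01  1.11 -0.05]
```

View pics/p4s.png

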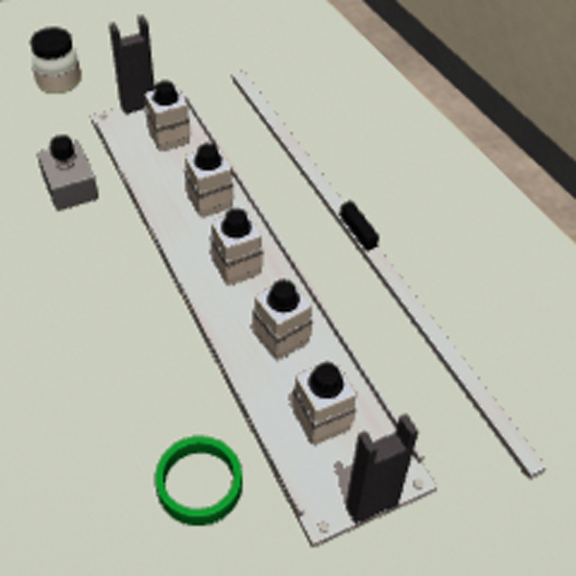

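View pics/p4.png

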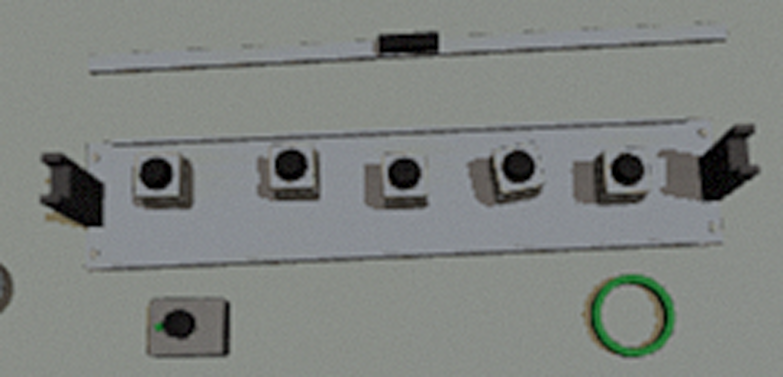

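```bash
python3 - <<'E'
from h import *
t=robot.grab_frame("top")[:,:,::-1];s=robot.grab_frame("side")[:,:,::-1]
cr=[t[175:215,185:225],t[165:205,412:452],s[112:162,258:298][:40],s[278:318,360:400]]
cr=[cv2.resize(np.ascontiguousarray(c),(390,290 if 0 else 390),interpolation=cv2.INTER_CUBIC) for c in cr]
a=np.vstack([np.hstack(cr[:2]),np.hstack(cr[2:])]);a=np.clip(a.astype(float)*1.5,0,255).astype(np.uint8)
cv2.imwrite("pics/forks.png",a[:,:780][:,:]) if 0 else cv2.imwrite("pics/forks.png",cv2.resize(a,(600,600)))
E
```

```text
(no output)
```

View pics/forks.png

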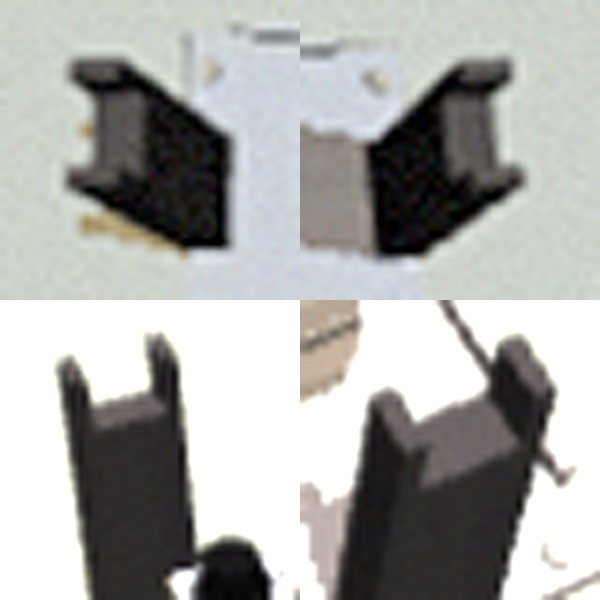

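```bash
python3 - <<'E'
from h import *
g=lambda n,o,p:ray(n,(o[0]+(p[0]+.5)/7.5-.5,o[1]+(p[1]+.5)/7.5-.5),.16).round(4)[:2]
for nm,n,o,a,b in(("L","top",(185,175),(95,68),(91,178)),("R","top",(412,165),(187,73),(198,178)),("L","side",(258,112),(67,70),(160,50)),("R","side",(360,278),(100,122),(227,67))):
    p,q=g(n,o,a),g(n,o,b);print(nm,n,p,q,"mid",(p+q)/2,"d",np.linalg.norm(p-q).round(4))
im=robot.grab_frame("top")[:,:,::-1].mean(2)
for c,s,r in blobs(im<50,60):
    if 300<c[0]<340 and 130<c[1]<155: print("grip",r,ray("top",r[0],.036).round(4)[:2])
im=robot.grab_frame("side")[:,:,::-1].mean(2)
for c,s,r in blobs(im<50,30):
    if 340<c[0]<400 and 180<c[1]<225: print("grip side",r,ray("side",r[0],.026).round(4)[:2])
E
```

```text
L top [0.5662 0.3568] [0.5232 0.3588] mid [0.5447 0.3578] d 0.043
R top [ 0.5359 -0.3325] [ 0.4945 -0.3306] mid [ 0.5152  -0.33155] d 0.0414
L side [0.5248 0.3603] [0.5668 0.3551] mid [0.5458 0.3577] d 0.0423
R side [ 0.4974 -0.3311] [ 0.5391 -0.3328] mid [ 0.51825 -0.33195] d 0.0417
grip ((320.5, 144.5), (7.0, 19.0), 90.0) [ 0.6979 -0.0076]
grip side ((369.4000244140625, 203.6999969482422), (21.200000762939453, 7.0), 53.13010025024414) [ 0.704  -0.0098]
```

```bash
python3 - <<'E'
from h import *
for b in (-np.pi/2,np.pi/2):
  for p in ((.702,-.008,.035),(.702,-.008,.3),(.531,.013,.3),(.531,.013,.17)):
    q=robot.ik(p,tool(0,b-.035));print(round(b,1),p,None if q is None else q.round(2))
E
```

```text
-1.6 (0.702, -0.008, 0.035) [-0.42  0.85  0.61  1.54 -0.56  0.94  0.33]
-1.6 (0.702, -0.008, 0.3) [-0.43  0.57  0.63  1.32 -0.34  1.35  0.17]
-1.6 (0.531, 0.013, 0.3) [-0.6   0.2   0.6   1.77 -0.12  1.21  0.  ]
-1.6 (0.531, 0.013, 0.17) [-0.55  0.35  0.57  1.92 -0.23  0.94  0.1 ]
1.6 (0.702, -0.008, 0.035) [-0.66  1.07  1.08  1.55 -1.01  1.15 -2.54]
1.6 (0.702, -0.008, 0.3) [ 0.58  0.73 -1.09  1.28  0.64  1.49  2.67]
1.6 (0.531, 0.013, 0.3) [ 0.79  0.34 -1.08  1.73  0.32  1.26  2.74]
1.6 (0.531, 0.013, 0.17) [ 0.76  0.54 -1.08  1.88  0.54  1.06  2.56]
```

```bash
python3 - <<'E'
from h import *
b=-np.pi/2
go([.55,.1,.35],tool(0,b-.033))
go([.702,-.008,.20],tool(0,b-.033));robot.gripper_to(.05);say("above")
robot.move_linear([.702,-.008,.08],.2);print(robot.move_linear([.702,-.008,.035],.05,threshold=6));say("down")
robot.gripper_to(.005);say("grip")
robot.move_linear([.702,-.008,.26],.12);robot.pause(.3);say("up")
snap("bs","side")
snap("bt","top")
E
```

```text
above t66.7 [ 0.702  -0.0079  0.2001] op 0.0501 F [-0.4  0.6 -0.7] q [-0.39  0.64  0.56  1.44 -0.35  1.17  0.19]
False
down t68.5 [ 0.7022 -0.008   0.0354] op 0.0500 F [-0.7 -0.5  0.6] q [-0.35  0.81  0.48  1.53 -0.44  0.91  0.25]
grip t69.1 [ 0.7022 -0.008   0.0352] op 0.0179 F [ 0.8 -0.7  0.5] q [-0.35  0.81  0.48  1.53 -0.44  0.91  0.25]
up t71.4 [ 0.702  -0.008   0.2599] op 0.0174 F [-0.8 -0.4 -4.1] q [-0.4   0.59  0.59  1.37 -0.33  1.28  0.17]
```

View pics/bs.png

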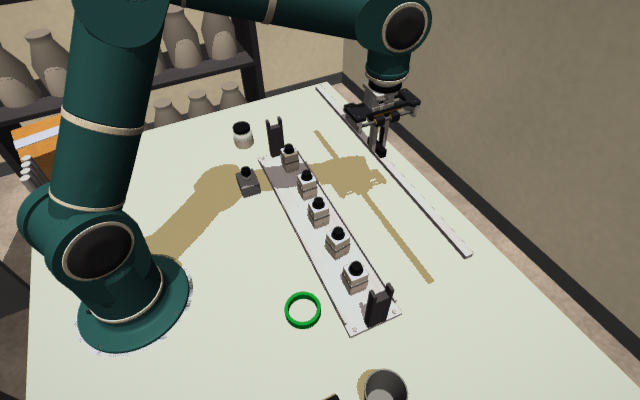

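View pics/bt.png

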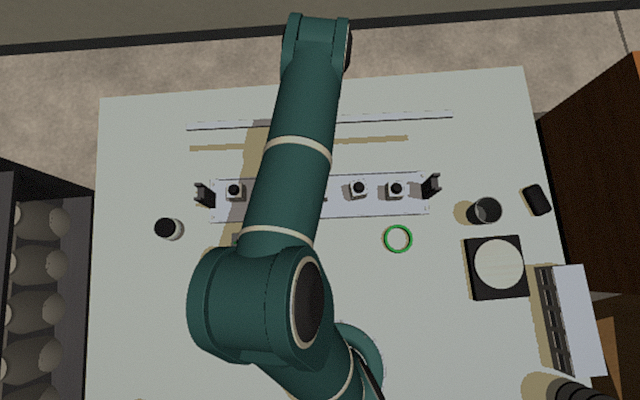

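```bash
python3 - <<'E'
from h import *
a,b=ray("top",(186.5,127.5),.237),ray("top",(453.5,115),.237);print(a,b,(a+b)/2,np.linalg.norm(a-b),(a-b)[0]/(a-b)[1])
p=st()['ee_pos']
robot.move_linear([.531,.013,.26],.12,tool(0,-np.pi/2-.0414));robot.pause(.3);say("over")
snap("o","top",(170,130,460,260),2.7);snap("os","side",(240,60,440,360),1.9)
E
```

```text
[0.70717967 0.35888736 0.237     ] [ 0.68224369 -0.3791916   0.237     ] [ 0.69471168 -0.01015212  0.237     ] 0.7385000672073543 0.033784977947517836
over t73.4 [0.5311 0.0129 0.2599] op 0.0178 F [ 0.2 -0.2 -2.7] q [-0.62  0.25  0.64  1.82 -0.16  1.12  0.03]
```

View pics/o.png

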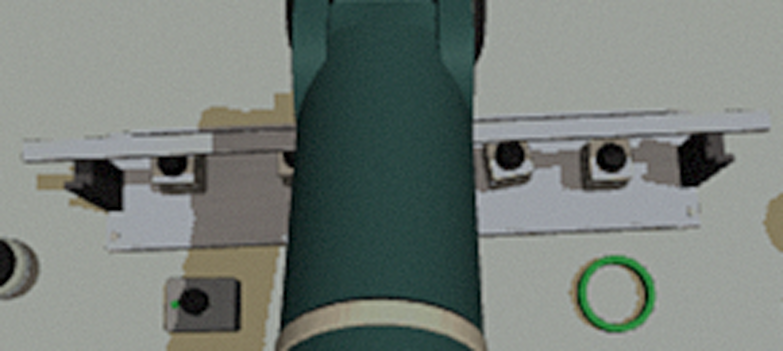

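View pics/os.png

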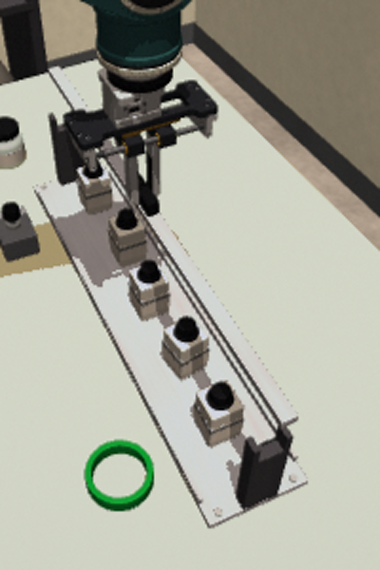

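```bash
python3 - <<'E'
from h import *
P=lambda a,b:((a+.5)/2.7-.5+170,(b+.5)/2.7-.5+130)
for nm,l,r,z in(("far",(22,142),(769,112),.237),("near",(23,162),(771,130),.225)):
    a,b=ray("top",P(*l),z),ray("top",P(*r),z);print(nm,a.round(4),b.round(4),((a+b)/2).round(4),np.linalg.norm(a-b).round(4),((a-b)[0]/(a-b)[1]).round(4))
E
```

```text
far [0.5537 0.3827 0.237 ] [ 0.5222 -0.3566  0.237 ] [0.5379 0.013  0.237 ] 0.7399 0.0426
near [0.5364 0.3863 0.225 ] [ 0.5064 -0.3602  0.225 ] [0.5214 0.0131 0.225 ] 0.7471 0.0401
```

```bash
python3 - <<'E'
from h import *
robot.move_linear([.532,.013,.20],.1);
print(robot.move_linear([.532,.013,.158],.03,threshold=3));robot.pause(.2);say("seat")
snap("seat","side",(240,60,440,360),1.9)
E
```

```text
True
seat t75.4 [0.532  0.013  0.1668] op 0.0178 F [ 3.2 -0.6  2.2] q [-0.57  0.37  0.6   1.92 -0.25  0.93  0.11]
```

View pics/seat.png

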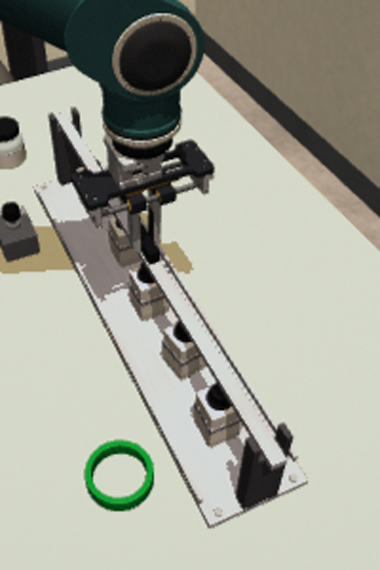

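```bash
python3 - <<'E'
from h import *
robot.gripper_to(.04);p=st()['ee_pos']
robot.move_linear([p[0],p[1],.22],.08);robot.move_linear([p[0],p[1],.33],.2);say("off")
robot.goto_joints([-1.177,.417,-.01,1.614,.005,1.111,-.053])
snap("q","top",(180,130,450,260),2.9);snap("qs","side",(220,80,460,350),2.2)
E
```

```text
off t77.6 [0.5308 0.0131 0.3287] op 0.0402 F [-0.4 -0.4 -0.4] q [-0.64  0.19  0.65  1.73 -0.12  1.27 -0.01]
```

View pics/q.png

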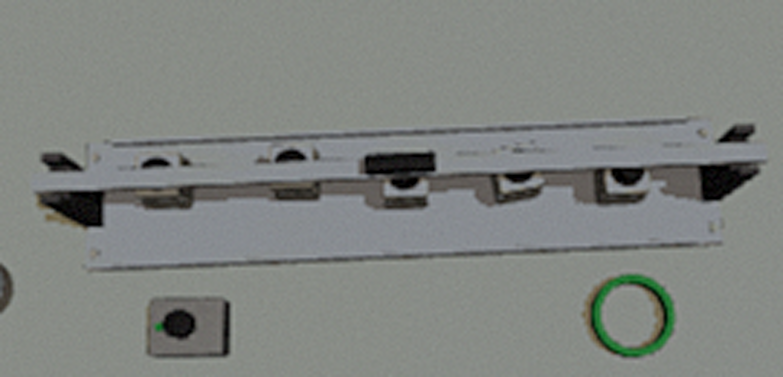

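View pics/qs.png

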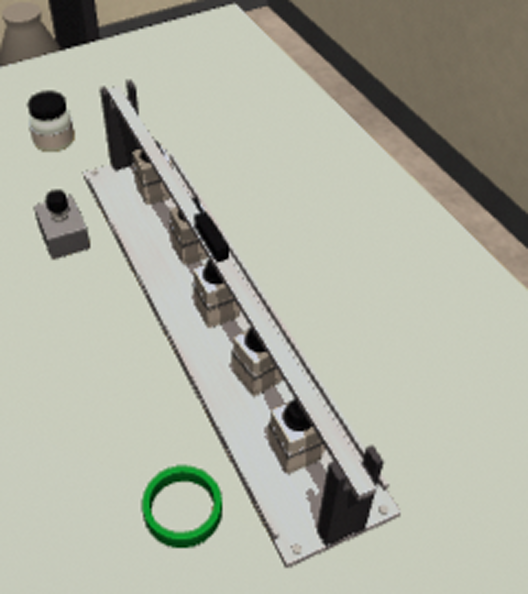

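```bash
python3 - <<'E'
from h import *
x,y=.399,.254
print(robot.ik([x,y,.074],tool(0,0)))
go([x,y,.25],tool(0,0));robot.gripper_to(.06)
robot.move_linear([x,y,.12],.2);print(robot.move_linear([x,y,.075],.06,threshold=6));say("down")
robot.gripper_to(.01);say("grip")
h=robot.move_linear([x,y,.1135],.05,threshold=15);say(f"pulled {h}");robot.pause(.5);say("hold")
snap("pl","side",(200,100,440,300),2.5)
E
```

```text
[-0.66246847  0.36831671  0.03562754  2.10543005 -0.02070186  0.66816328
  0.95781889]
False
down t83.4 [0.3991 0.2541 0.0752] op 0.0598 F [-0.7 -0.1 -0. ] q [-0.68  0.37  0.06  2.11 -0.03  0.67  0.97]
grip t84.0 [0.3991 0.2548 0.0752] op 0.0293 F [-0.8  4.4 -0.3] q [-0.68  0.37  0.06  2.11 -0.04  0.67  0.97]
pulled True t84.7 [0.3989 0.2548 0.1107] op 0.0294 F [ 2.   3.5 -7.2] q [-0.69  0.3   0.06  2.08 -0.03  0.75  0.97]
hold t85.2 [0.3989 0.2548 0.1105] op 0.0296 F [ 2.7  3.5 -6.8] q [-0.69  0.3   0.06  2.08 -0.03  0.75  0.97]
```

View pics/pl.png

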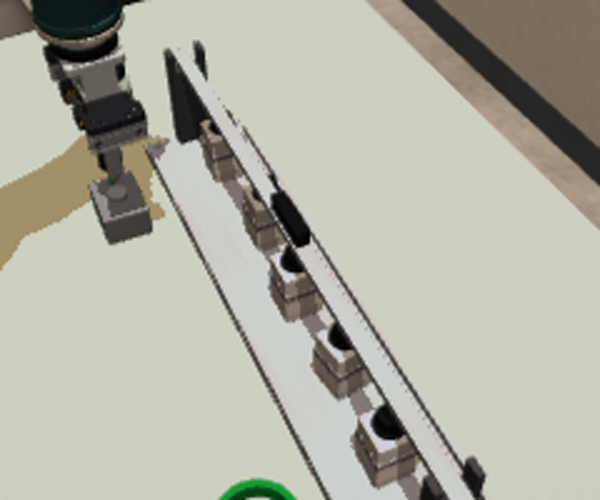

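```bash
python3 - <<'E'
from h import *
x,y=.3989,.2548
h=robot.move_linear([x,y,.076],.06);say(f"down {h}")
robot.gripper_to(.06);robot.pause(.3)
robot.move_linear([x,y,.25],.15);say("off")
robot.goto_joints([-1.177,.417,-.01,1.614,.005,1.111,-.053]);robot.pause(.5);say("home")
im=snap("f","top",(150,120,550,270),2);snap("fs","side",(200,60,480,400),1.75)
g=im.mean(2)
for c,s,r in blobs(g<50,40):
    if 230<c[0]<255 and 230<c[1]<255: print("knob",c,ray("top",r[0],.085).round(4))
E
```

```text
down False t86.0 [0.399  0.255  0.0756] op 0.0297 F [0.5 2.4 2.5] q [-0.68  0.37  0.06  2.1  -0.04  0.67  0.97]
off t88.2 [0.3986 0.2546 0.2493] op 0.0599 F [-0.6  0.1 -1.5] q [-0.7   0.12  0.07  1.95 -0.01  1.08  0.95]
home t90.0 [0.2638 0.5663 0.2246] op 0.0602 F [ 0.5  0.6 -0.1] q [-1.18  0.42 -0.01  1.61  0.01  1.11 -0.05]
knob [241.2 241.4] [0.3976 0.2539 0.085 ]
```

View pics/f.png

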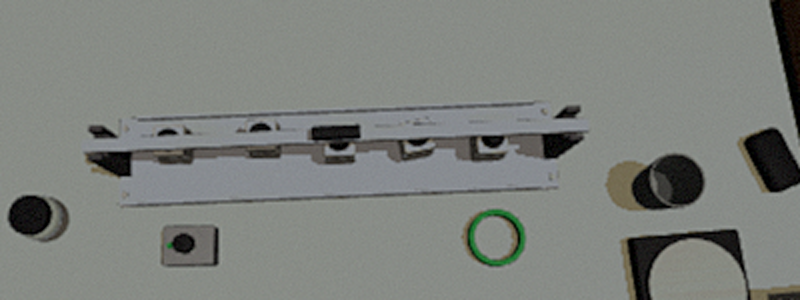

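View pics/fs.png

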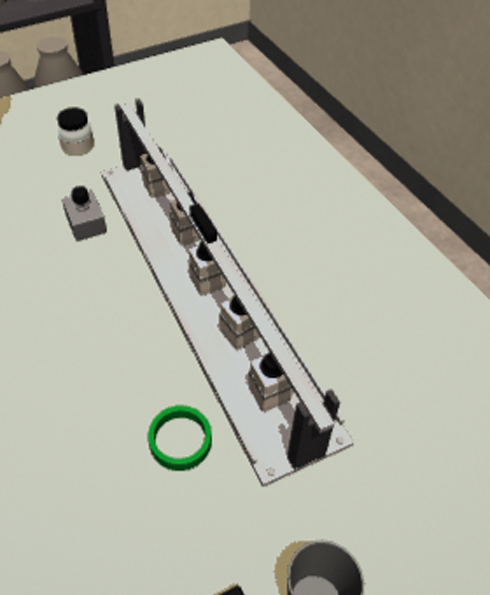

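All the flasks stand, the bar lies in both forks, the knob is back down (pixel 241, 241, as at the start), and the tape, cup and jar have not moved. I am handing the job in.

```bash
python3 -c "
from rig import robot
robot.sign_off()"
```

```text
the job is handed in; nothing more can be done
```

The job is done and handed in at about 90 s of the 210 s allowed.

- **Flasks:** I gripped each of the four tipped flasks tilted, turned it upright in the air and set it on the tray floor until it touched. The last pictures show all five standing, roughly in line under the bar.
- **Bar:** It touched down at tool height 0.1668 m, against 0.167 m expected. It lies flat in both forks. Just before I lowered it, I measured its centre within about 2 mm of the midpoint between the forks.
- **Plunger:** I pulled it up 35 mm, where it hit its stop at about 6.8 N, held it for 0.5 s and lowered it home before letting go. The knob is back at its starting pixel position.
- **Bystanders:** The tape, cup and jar look unmoved in the last pictures. I judged this by eye and did not measure it.

I saw no knocked flask and no slipping grip. Nothing failed except some planning refusals partway, which moved nothing and which I worked around.

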